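# Cover the cured mould on the indexing carousel

### The job

By its black post, turn the carousel's turntable one click counter-clockwise (seen from above), so that the orange mould comes out from under the lamp, and let it settle in the click. Then take the cover with the orange knob, touch it down on the tip of the orange mould's pin about 15 mm off centre, slide it across until it drops on over the pin, then press it down until the sprung seat is at its stop. Finish still holding it pressed down, with the other things left where they are.

Things in the scene. Friction and masses are not known exactly. Their poses are not given: they have to be found in the camera images.
- turntable (a joint): turn of the aluminium turntable (290 mm wide, top face 38 mm above the bench), rad, counter-clockwise from above positive. It starts in a click at 0; the next click is at 1.571 (a quarter turn). It is sprung into the clicks: past half-way it pulls itself on to the next one; in a click it still gives a little, springily, about 2 mm for each 1 N of sideways push at the mould; turning it takes at most 12 N at the post. A stop blocks it at -0.25
- turntable_axis (a point): centre of the turntable's top face, on its upright axis; a hub 44 mm wide stands 12 mm above it. The carousel's foot is fixed to the bench; its place and yaw differ each time
- post_grip (a point): middle of the graspable part of the black upright post on the turntable by which it is turned: 16 mm wide round post, 115 mm from the turntable's axis; its top is 25 mm above this point, the turntable's face 35 mm below (a 32 mm wide collar covers the lowest 10 mm). Starts on the robot's side of the turntable and ends on the right-hand side after one click
- mould_deck (a point): centre of the flat top face of the orange mould (84 mm wide disc, 22 mm high, six pale castings), at the foot of its steel locating pin, 100 mm from the turntable's axis. The pin stands up from this point: 10 mm wide, 12 mm high, its last 4 mm coned to a 5 mm flat tip. The mould starts to the left under the lamp (lamp head 66 mm wide, its underside 184 mm above the bench, its post 235 mm high outside the turntable at the left); after one click it is on the robot's side. z up
- seat (a joint): how far the sprung seat that carries the orange mould is pushed down, m: 0 at rest, 0.006 at its stop. It starts to yield at about 5 N downward and reaches the stop at about 12 N
- mould: the orange mould itself; origin at the centre of its underside
- cover_knob (a point): centre, half-way up, of the orange knob of the cover: upright round knob 26 mm wide, 36 mm high, in the middle of the cover's top. The cover is an aluminium disc 80 mm wide, 18 mm thick (so its underside is 36 mm below this point), about 0.22 kg, lying knob up on the bench to the robot's right; it and the blue-knobbed cover may lie in either place
- cover_hole (a point): centre of the mouth of the blind hole in the cover's flat underside, straight below the knob's centre: 13.6 mm wide, 14 mm deep; z points up through the knob. When the cover is on, this point meets mould_deck
- blue_knob (a point): centre of the blue knob of the other cover, which is built like the orange-knobbed one and belongs to the blue mould: leave it where it lies
- beaker: bystander: clear plastic beaker, 80 mm wide, 100 mm high; origin under its centre
- jar: bystander: jar with yellow cap, 64 mm wide, 80 mm high; origin under its centre
- tape: bystander: flat roll of yellow tape, 90 mm wide, 24 mm high; origin under its centre
- padlock: bystander: brass padlock lying flat, about 87 x 45 x 22 mm; origin under its body's centre
- spatula: bystander: flat mixing spatula 200 mm long, lying flat
Things that resemble listed ones, but are neither listed nor needed, are in the scene too. Leave any pink or purple look-alike of the part that bears cover_knob alone.

How it is judged:
By the outcome, as a careful person would: the job done as asked, in the order asked, and still so for the second after the job is handed in, while the arm keeps its last pose, push and grip.
It also fails if it takes over 54 s, if anything falls off the work surface, if the arm or the gripper's body presses on something with over 40 N, if the wrist force passes 120 N, or if a joint passes its speed limit or range.

### The arm

A 6-joint arm with a two-finger parallel gripper is mounted at the origin on the work surface. World frame = base frame: x ahead of the robot, y to its left, z up, the work surface at z = 0. Lengths are in m, angles in rad, forces in N, time in s.
With the tool pointing down it reaches from about 0.35 to 0.775 m from the base axis. Payload 7.3 kg.
Tool frame: the origin (TCP) lies at the very end of the fingers, on their centre line; the grasp point (between the pads) lies 19 mm behind it; z points along the fingers, x is the direction in which the jaws open and shut, and the axes are right-handed (so a half turn about z gives the same grasp; the last joint's range is limited). The gripper opens to 92 mm and grips with 3 to 60 N. Pads are 19 mm wide; open, the fingers measure 130 mm over their backs; the gripper's body (75 mm by 190 mm) begins 47 mm behind the grasp point.
Start: joints at [-1.461, 0.342, 1.524, -0, 1.275, -0.146], TCP at [0.133, -0.508, 0.227] pointing down, gripper open.
Joint ranges: [-2.53, 2.53], [-0.77, 2.02], [0.04, 2.7], [-1, 4.14], [0.28, 2.66], [-3.11, 3.11]. Speed limits (rad/s): [2.57, 2.57, 3.14, 3.14, 3.14, 3.14].

### API

Orientations are given as [roll, pitch, yaw] about the fixed x, y, z axes, in that order (R = Rz(yaw) Ry(pitch) Rx(roll)).
In Python, from cell import observe, read_camera, camera_params, hand_in gives the robot as it stands.
- The arm moves only by the tool apply_moves, never from a script. Its argument "increments" is a list of rows, each an object with "grip": the opening, from 0 (shut) to 1 (fully open); "linear": the shift along the world's x, y, z in mm, a list of three; "turn": the turn, a rotation vector about the world's x, y, z in units of 6 degrees (1.0 is 6 degrees), a list of three. A call has 1 to 10 rows; each row is the pose to reach, as a shift and turn from the pose commanded when the call began; what a row does not reach only later rows make up. A row lasts 1/10 s, in which the tool goes at most 50 mm and 8.59 degrees, less where a joint would pass 70% of its speed; a pose out of reach is approached as far as the arm can. A call with a gripper value outside its range is refused whole. The fingers move at their own pace and stop on an object; "grip_force" is the grip in N (left out, the last holds). Time passes only in rows, so rows that repeat a pose let the fingers close. It gives the time, the measured TCP pose, the force and the opening at its end, in the units of the state.
- observe(): the state, without advancing time (a new reading comes with each control period).
- read_camera(name): name is "scene" or "side" or "wrist"; returns the picture (480x640x3 uint8, red, green, blue); there is no depth.
- camera_params(name): a dict with "camera_matrix" (3x3 intrinsics, pixels), "world_to_cam" (4x4, takes a point from world to camera coordinates); the wrist camera has in their place "hand_eye" (4x4, takes a point from camera to tool coordinates, whose origin is the TCP and whose axes are the tool frame's). Camera axes: x right, y up, looking along -z (the intrinsics and any distortion apply to the point x, -y, -z); pixel columns grow to the right and rows downward; lengths in m; the calibration is good to about 2 mm. A picture is of the moment at which its call begins: read the wrist's pose just before it. camera_params takes no time and is no camera call.
- hand_in(): hands the job in, once; it reports no verdict.
The state is a dict: "time": time; "qpos": joint angles; "qvel": joint speeds; "joint_efforts": joint torques, N m; "tool_pos": TCP position; "tool_rot": TCP orientation; "contact_force": force on the tool from outside, world axes, zero at the start; "torque": the same for the moment, N m; "opening": finger opening in m.
Only numpy, scipy, OpenCV 4.12 (cv2) and the standard library are available. Lean on these libraries where they do the work, as an engineer would, in place of code of your own. Each camera call takes 0.05 s, during which the arm holds its last target.

## Working session

There is one attempt and no reset: what is moved stays moved. The work goes in short steps, Python scripts to look and compute and a tool call to move; the robot and the scene stay as the last step left them, time stands still between calls to the robot, and variables do not carry over. Pictures are saved under pics/ and viewed, and the job is handed in when it is done.

Besides the shell and the picture viewer there is one more tool, called after "Request:" as a command line: name --argument value ..., lists and objects as JSON in quotes. apply_moves: Moves the arm, as the interface text tells. Its arguments: {"type":"object","properties":{"increments":{"type":"array","items":{"type":"object","properties":{"grip":{"type":"number"},"linear":{"type":"array","items":{"type":"number"}},"turn":{"type":"array","items":{"type":"number"}}}}},"grip_force":{"type":"number"}},"required":["increments"]}

```bash
mkdir -p pics; ls; python3 - <<'E'
from cell import *
import cv2
s=observe();print(s)
for n in ["scene","side","wrist"]:
    im=read_camera(n);cv2.imwrite(f"pics/a_{n}.png",im[:,:,::-1]);print(n,camera_params(n))
E
```

```text
pics
{'time': 0.0, 'qpos': array([-1.46102082e+00,  3.42726653e-01,  1.52501603e+00,  8.95096379e-06,
        1.27540329e+00, -1.45988211e-01]), 'qvel': array([-8.40001182e-05, -1.12662275e-03, -1.57556900e-04,  5.61846582e-04,
       -1.08974732e-03,  4.71457052e-04]), 'joint_efforts': array([-7.76026391e-04, -4.31246281e+01, -2.44222373e+01,  7.17707165e-02,
        5.58627828e-02, -9.20887464e-05]), 'tool_pos': array([ 0.13280177, -0.50750399,  0.22604327]), 'tool_rot': array([-3.14135822e+00,  1.53555307e-03, -1.31503505e+00]), 'contact_force': array([-0.07923946, -0.57669543, -0.18016297]), 'torque': array([-0.00214615,  0.0035462 , -0.02195694]), 'opening': 0.09176460723641279}
scene {'camera_matrix': array([[444.71244187,   0.        , 310.7546888 ],
       [  0.        , 444.71244187, 240.84989975],
       [  0.        ,   0.        ,   1.        ]]), 'world_to_cam': array([[ 0.03443671,  0.99926239,  0.01699378, -0.02309472],
       [-0.7035781 ,  0.01216357,  0.71051383,  0.29228255],
       [ 0.70978305, -0.03642421,  0.703478  , -1.56738231],
       [ 0.        ,  0.     
[... 306 characters left out ...]
29, -0.57959363,  0.6658866 , -0.29188174],
       [-0.41497457,  0.520786  ,  0.74604158, -1.35450444],
       [ 0.        ,  0.        ,  0.        ,  1.        ]])}
wrist {'camera_matrix': array([[362.52662299,   0.        , 325.9283196 ],
       [  0.        , 362.52662299, 240.36073333],
       [  0.        ,   0.        ,   1.        ]]), 'hand_eye': array([[ 9.99999958e-01, -1.41004872e-04,  2.52729985e-04,
         2.20352775e-05],
       [-5.76702001e-05, -9.52852702e-01, -3.03433231e-01,
        -8.40430086e-02],
       [ 2.83600013e-04,  3.03433203e-01, -9.52852670e-01,
        -1.58880105e-01],
       [ 0.00000000e+00,  0.00000000e+00,  0.00000000e+00,
         1.00000000e+00]])}
```

View pics/a_scene.png

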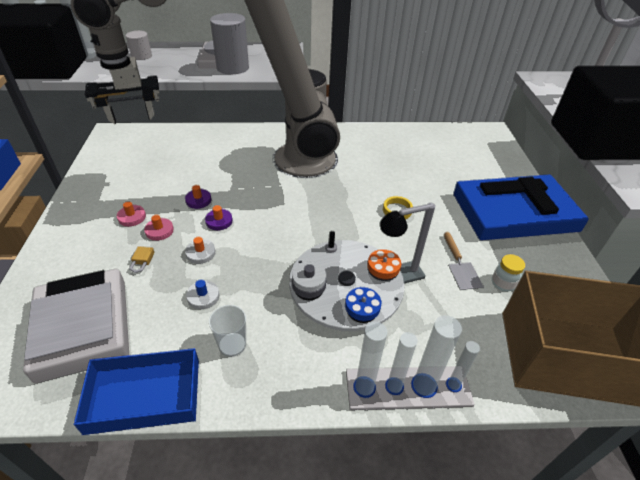

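View pics/a_side.png

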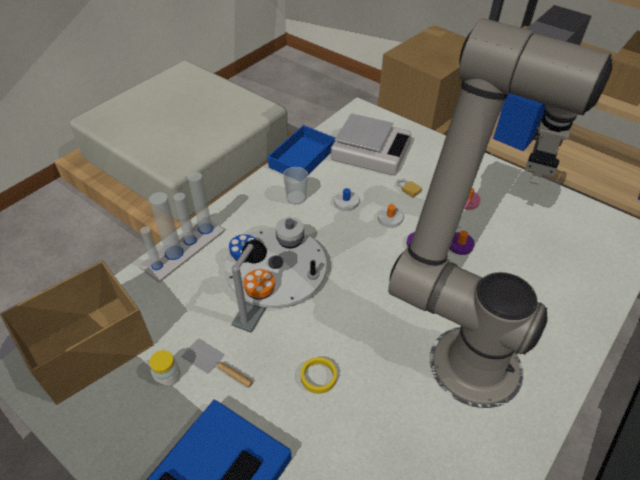

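View pics/a_wrist.png

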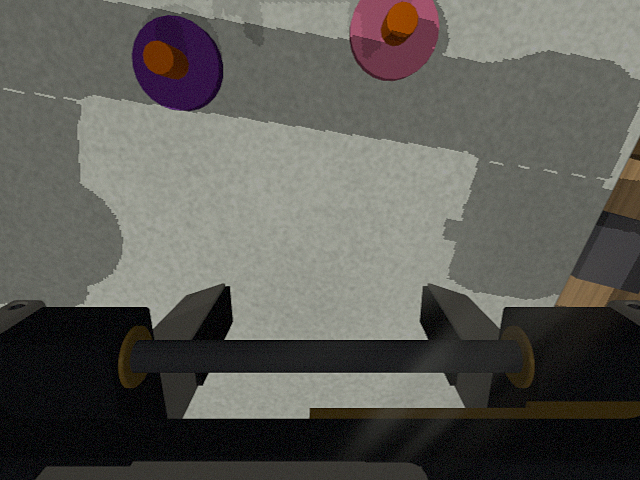

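The scene view shows the turntable centred near (347,278), the black post at (331,240), the orange mould at (385,263) and the aluminium cover with orange knob at (199,246). Pink and purple look-alikes are behind it. I'll zoom in on these.

```bash
cat > h.py <<'E'
import numpy as np, cv2
from scipy.spatial.transform import Rotation as R
from cell import *
def ray(name,u,v,pose=None):
    p=camera_params(name);K=p["camera_matrix"]
    d=np.array([(u-K[0,2])/K[0,0],-(v-K[1,2])/K[1,1],-1.])
    if name=="wrist":
        pos,rot=pose;T=np.eye(4);T[:3,:3]=R.from_euler("xyz",rot).as_matrix();T[:3,3]=pos
        T=T@p["hand_eye"]
    else: T=np.linalg.inv(p["world_to_cam"])
    return T[:3,3],T[:3,:3]@d
def onz(name,u,v,z,pose=None):
    o,d=ray(name,u,v,pose);return o+d*(z-o[2])/d[2]
def proj(name,P,pose=None):
    p=camera_params(name);K=p["camera_matrix"]
    if name=="wrist":
        pos,rot=pose;T=np.eye(4);T[:3,:3]=R.from_euler("xyz",rot).as_matrix();T[:3,3]=pos
        W=np.linalg.inv(T@p["hand_eye"])
    else: W=p["world_to_cam"]
    c=W[:3,:3]@np.asarray(P,float)+W[:3,3]
    return np.array([K[0,0]*c[0]/-c[2]+K[0,2],K[1,1]*-c[1]/-c[2]+K[1,2]])
def tri(a,b):
    (o1,d1),(o2,d2)=ray(*a),ray(*b)
    A=np.stack([d1,-d2],1);t=np.linalg.lstsq(A,o2-o1,rcond=None)[0]
    p,q=o1+d1*t[0],o2+d2*t[1];return (p+q)/2,np.linalg.norm(p-q)
E
python3 - <<'E'
import cv2
a=cv2.imread("pics/a_scene.png");b=cv2.imread("pics/a_side.png")
def z(im,x,y,w,h,k,n): cv2.imwrite(n,cv2.resize(im[y:y+h,x:x+w],None,fx=k,fy=k,interpolation=cv2.INTER_CUBIC))
z(a,280,190,160,150,4,"pics/b1.png")
z(a,170,170,80,140,4,"pics/b2.png")
z(b,215,205,130,115,5,"pics/b3.png")
z(b,325,170,100,70,6,"pics/b4.png")
E
```

```text
(no output)
```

View pics/b1.png

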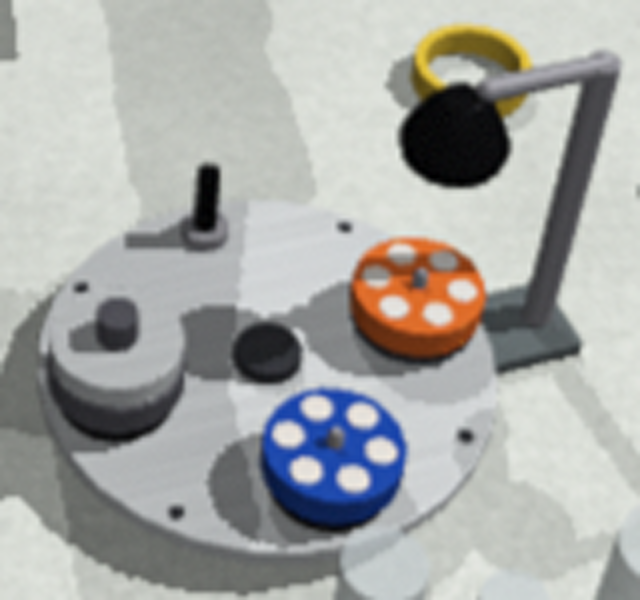

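View pics/b2.png

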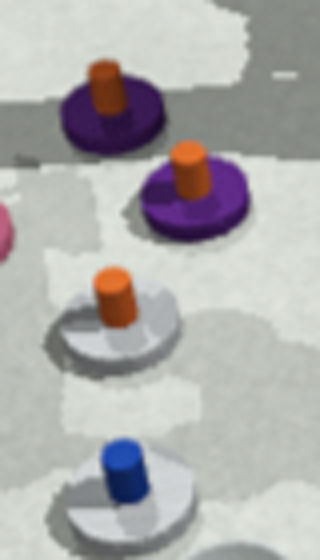

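View pics/b3.png

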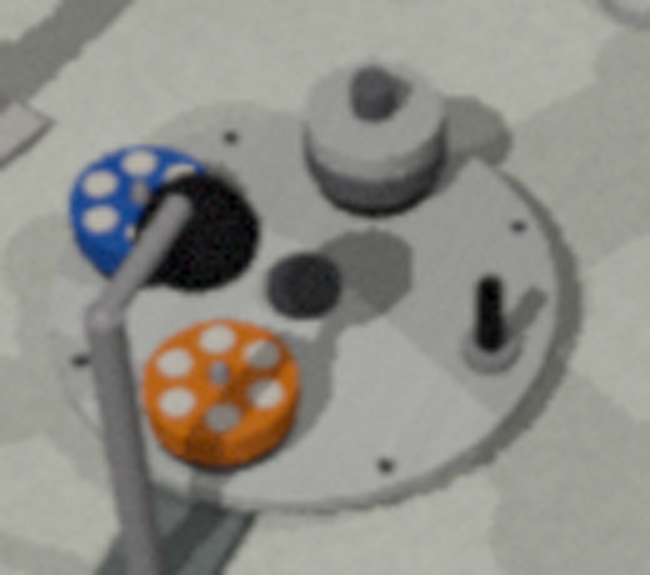

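View pics/b4.png

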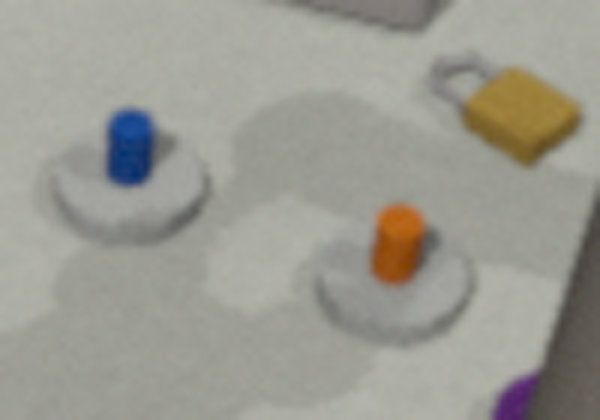

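```bash
python3 - <<'E'
from h import *
f=lambda u,v,k,x,y:(x+(u+.5)/k-.5,y+(v+.5)/k-.5)
b1=lambda u,v:("scene",)+f(u,v,4,280,190)
b2=lambda u,v:("scene",)+f(u,v,4,170,170)
b3=lambda u,v:("side",)+f(u,v,5,215,205)
b4=lambda u,v:("side",)+f(u,v,6,325,170)
for n,a,b,z in [("post top",b1(209,170),b3(489,281),.098),("hub top",b1(268,341),b3(304,281),.050),("pin tip",b1(420,270),b3(220,365),None),
 ("knob top",b2(113,279),b4(400,217),.054),("blue top",b2(123,453),b4(130,120),.054)]:
    p,e=tri(a,b);print(n,p.round(4),round(e,4),end=' ')
    if z: print(onz(*a,z).round(4),onz(*b,z).round(4))
    else: print()
print(onz(*b2(190,152),.054), onz(*b2(105,68),.054),onz(*b1(420,270),.083),onz(*b3(220,365),.083))
E
```

```text
post top [0.4835 0.059  0.099 ] 0.0017 [0.4831 0.0598 0.098 ] [0.4838 0.0575 0.098 ]
hub top [0.5902 0.0922 0.0512] 0.0005 [0.589  0.0922 0.05  ] [0.591  0.0917 0.05  ]
pin tip [0.5642 0.1867 0.0871] 0.0009 
knob top [ 0.4587 -0.2976  0.0546] 0.0026 [ 0.4592 -0.2966  0.054 ] [ 0.4589 -0.2999  0.054 ]
blue top [ 0.6112 -0.2693  0.0551] 0.0022 [ 0.6112 -0.2686  0.054 ] [ 0.6119 -0.2717  0.054 ]
[ 0.32884639 -0.2602003   0.054     ] [ 0.22944351 -0.33582138  0.054     ] [0.56064379 0.18821078 0.083     ] [0.56651068 0.18402817 0.083     ]
```

Request:
apply_moves --increments '[{"grip":1,"linear":[267,555,0],"turn":[0,0,0]},{"grip":1,"linear":[267,555,0],"turn":[0,0,0]},{"grip":1,"linear":[267,555,0],"turn":[0,0,0]},{"grip":1,"linear":[267,555,0],"turn":[0,0,0]},{"grip":1,"linear":[267,555,0],"turn":[0,0,0]},{"grip":1,"linear":[267,555,0],"turn":[0,0,0]},{"grip":1,"linear":[267,555,0],"turn":[0,0,0]},{"grip":1,"linear":[267,555,0],"turn":[0,0,0]},{"grip":1,"linear":[267,555,0],"turn":[0,0,0]},{"grip":1,"linear":[267,555,0],"turn":[0,0,0]}]'

```text
time: 1.15
tool_pos: [0.35, -0.0554, 0.2269]
tool_rot: [-3.141, -0.001, -1.315]
contact_force: [0.7, -1.3, 0.4]
opening: 0.0917
```

Request:
apply_moves --increments '[{"grip":0.7,"linear":[50,105,0],"turn":[0,0,0]},{"grip":0.7,"linear":[50,105,0],"turn":[0,0,0]},{"grip":0.7,"linear":[50,105,0],"turn":[0,0,0]},{"grip":0.7,"linear":[50,105,0],"turn":[0,0,0]}]'

```text
time: 1.55
tool_pos: [0.4, 0.0496, 0.2264]
tool_rot: [3.141, 0.0, -1.311]
contact_force: [0.3, -0.1, -0.6]
opening: 0.0661
```

```bash
python3 - <<'E'
from h import *
s=observe();im=read_camera("wrist");cv2.imwrite("pics/c.png",im[:,:,::-1])
p=(s["tool_pos"],s["tool_rot"]);print(p,s["time"])
for P in [(.4835,.059,.098),(.590,.092,.05),(.565,.187,.083)]:print(proj("wrist",P,p))
E
```

```text
(array([0.39995399, 0.04962018, 0.22642626]), array([ 3.14114173e+00,  3.22088310e-04, -1.31062620e+00])) 1.55
[342.49878653 126.07833343]
[336.15709564 -22.27593198]
[197.3998021 -40.8892767]
```

View pics/c.png

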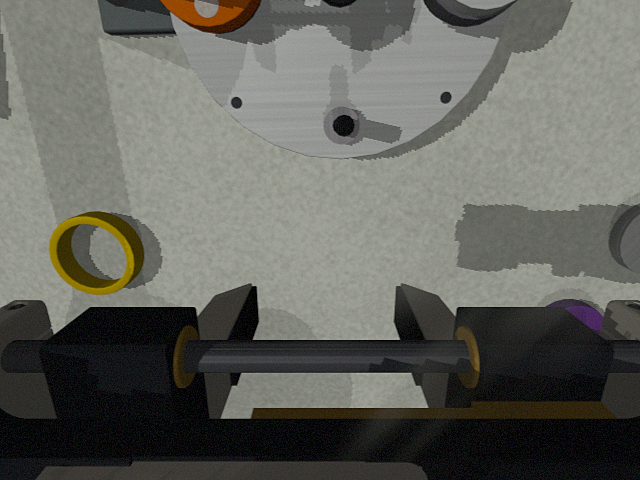

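```bash
python3 - <<'E'
from h import *
f=lambda u,v:("scene",280+(u+.5)/4-.5,190+(v+.5)/4-.5)
g=lambda u,v:("side",215+(u+.5)/5-.5,205+(v+.5)/5-.5)
for w,L in((f,[(345,227),(81,287),(465,436),(176,512)]),(g,[(386,466),(519,226),(80,360),(231,137)])):
    D=np.array([onz(*w(*x),.038) for x in L]);c=D.mean(0);print(D.round(4).tolist(),c.round(4),np.linalg.norm(D-c,axis=1).round(4))
    print(np.degrees(np.arctan2(*(D-c)[:,1::-1].T)).round(1)%90)
p=(np.array([0.39995399, 0.04962018, 0.22642626]),np.array([ 3.14114173e+00,  3.22088310e-04, -1.31062620e+00]))
W=[onz("wrist",u,v,.038,p) for u,v in[(236,102),(446,97)]];print(W,"post",onz("wrist",343.5,125,.098,p))
W=np.array(W)
d=W[0]-W[1];n=np.array([d[1],-d[0],0]);print(W.mean(0)+n/2, W.mean(0)-n/2,np.linalg.norm(d))
E
```

```text
[[0.4778, 0.1557, 0.038], [0.5297, -0.0243, 0.038], [0.6571, 0.207, 0.038], [0.7091, 0.0281, 0.038]] [0.5934 0.0916 0.038 ] [0.1322 0.1323 0.1318 0.132 ]
[61.  61.2 61.1 61.2]
[[0.4767, 0.1546, 0.038], [0.5291, -0.0259, 0.038], [0.6568, 0.2062, 0.038], [0.708, 0.0271, 0.038]] [0.5926 0.0905 0.038 ] [0.1325 0.1326 0.1323 0.1316]
[61.1 61.4 61.  61.2]
[array([0.47922392, 0.15428553, 0.038     ]), array([ 0.53157582, -0.0261226 ,  0.038     ])] post [0.48444215 0.05847971 0.098     ]
[0.59560393 0.09025742 0.038     ] [0.41519581 0.03790551 0.038     ] 0.18785051307573689
```

Request:
apply_moves --increments '[{"grip":0.7,"linear":[50,5,0]},{"grip":0.7,"linear":[83,10,-20]},{"grip":0.7,"linear":[83,10,-70]},{"grip":0.7,"linear":[83,10,-120]},{"grip":0.7,"linear":[83,10,-168]},{"grip":0.7,"linear":[83,10,-168]},{"grip":0.1,"linear":[83,10,-168]},{"grip":0.1,"linear":[83,10,-168]},{"grip":0.1,"linear":[83,10,-168]},{"grip":0.1,"linear":[83,10,-168]}]' --grip_force 35

```text
schema error: expected keys grip, linear, turn
```

Request:
apply_moves --increments '[{"grip":0.7,"linear":[50,5,0],"turn":[0,0,0]},{"grip":0.7,"linear":[83,10,-20],"turn":[0,0,0]},{"grip":0.7,"linear":[83,10,-70],"turn":[0,0,0]},{"grip":0.7,"linear":[83,10,-120],"turn":[0,0,0]},{"grip":0.7,"linear":[83,10,-168],"turn":[0,0,0]},{"grip":0.7,"linear":[83,10,-168],"turn":[0,0,0]},{"grip":0.1,"linear":[83,10,-168],"turn":[0,0,0]},{"grip":0.1,"linear":[83,10,-168],"turn":[0,0,0]},{"grip":0.1,"linear":[83,10,-168],"turn":[0,0,0]},{"grip":0.1,"linear":[83,10,-168],"turn":[0,0,0]}]' --grip_force 35

```text
time: 2.6
tool_pos: [0.4838, 0.0575, 0.0607]
tool_rot: [-3.138, -0.001, -1.315]
contact_force: [0.2, 0.1, 0.4]
opening: 0.0371
```

Request:
apply_moves --increments '[{"grip":0.1,"linear":[0,0,0],"turn":[0,0,0]},{"grip":0.1,"linear":[0,0,0],"turn":[0,0,0]},{"grip":0.1,"linear":[0,0,0],"turn":[0,0,0]},{"grip":0.1,"linear":[0,0,0],"turn":[0,0,0]}]'

```text
time: 3.0
tool_pos: [0.4827, 0.0577, 0.0591]
tool_rot: [-3.141, -0.0, -1.315]
contact_force: [-0.7, -0.1, 4.9]
opening: 0.0151
```

```bash
python3 -c "
import numpy as np
r=np.array([-110.5,-32.0])
for t in range(6,97,6):
  a=np.radians(t);R=np.array([[np.cos(a),-np.sin(a)],[np.sin(a),np.cos(a)]])
  print(t,t/6,(R@r-r).round(0))"
```

```text
6 1.0 [  4. -11.]
12 2.0 [  9. -22.]
18 3.0 [ 15. -33.]
24 4.0 [ 23. -42.]
30 5.0 [ 31. -51.]
36 6.0 [ 40. -59.]
42 7.0 [ 50. -66.]
48 8.0 [ 60. -72.]
54 9.0 [ 71. -76.]
60 10.0 [ 83. -80.]
66 11.0 [ 95. -82.]
72 12.0 [107. -83.]
78 13.0 [119. -83.]
84 14.0 [131. -81.]
90 15.0 [142. -78.]
96 16.0 [154. -75.]
```

Request:
apply_moves --increments '[{"grip":0.1,"linear":[4,-11,0],"turn":[0,0,1]},{"grip":0.1,"linear":[9,-22,0],"turn":[0,0,2]},{"grip":0.1,"linear":[15,-33,0],"turn":[0,0,3]},{"grip":0.1,"linear":[23,-42,0],"turn":[0,0,4]},{"grip":0.1,"linear":[31,-51,0],"turn":[0,0,5]},{"grip":0.1,"linear":[40,-59,0],"turn":[0,0,6]},{"grip":0.1,"linear":[50,-66,0],"turn":[0,0,7]},{"grip":0.1,"linear":[60,-72,0],"turn":[0,0,8]}]'

```text
time: 3.8
tool_pos: [0.5429, -0.0136, 0.0591]
tool_rot: [-3.14, 0.001, -0.473]
contact_force: [1.6, 8.3, 3.6]
opening: 0.0151
```

Request:
apply_moves --increments '[{"grip":0.1,"linear":[11,-4,0],"turn":[0,0,1]},{"grip":0.1,"linear":[23,-8,0],"turn":[0,0,2]},{"grip":0.1,"linear":[35,-10,0],"turn":[0,0,3]},{"grip":0.1,"linear":[47,-11,0],"turn":[0,0,4]},{"grip":0.1,"linear":[59,-11,0],"turn":[0,0,5]},{"grip":0.1,"linear":[71,-9,0],"turn":[0,0,6]},{"grip":0.1,"linear":[82,-6,0],"turn":[0,0,7]},{"grip":0.1,"linear":[82,-6,0],"turn":[0,0,7]},{"grip":0.1,"linear":[82,-6,0],"turn":[0,0,7]}]'

```text
time: 4.7
tool_pos: [0.6252, -0.0208, 0.0591]
tool_rot: [3.14, -0.001, 0.254]
contact_force: [2.3, -2.7, 3.3]
opening: 0.0157
```

Request:
apply_moves --increments '[{"grip":0.6,"linear":[0,0,0],"turn":[0,0,0]},{"grip":0.6,"linear":[0,0,0],"turn":[0,0,0]},{"grip":0.6,"linear":[0,0,0],"turn":[0,0,0]},{"grip":0.6,"linear":[0,0,0],"turn":[0,0,0]},{"grip":0.6,"linear":[0,0,0],"turn":[0,0,0]},{"grip":0.6,"linear":[0,0,50],"turn":[0,0,0]},{"grip":0.6,"linear":[0,0,100],"turn":[0,0,0]},{"grip":0.6,"linear":[0,0,150],"turn":[0,0,0]},{"grip":0.6,"linear":[0,0,180],"turn":[0,0,0]}]'

```text
time: 5.6
tool_pos: [0.6255, -0.0204, 0.2434]
tool_rot: [3.139, -0.005, 0.256]
contact_force: [1.2, -0.1, 0.3]
opening: 0.0549
```

```bash
python3 - <<'E'
from h import *
print(observe()["tool_pos"],observe()["opening"])
for n in("scene","side"):
    im=read_camera(n);cv2.imwrite(f"pics/d_{n}.png",im[:,:,::-1])
a=cv2.imread("pics/d_scene.png");b=cv2.imread("pics/d_side.png")
def z(im,x,y,w,h,k,n): cv2.imwrite(n,cv2.resize(im[y:y+h,x:x+w],None,fx=k,fy=k,interpolation=cv2.INTER_CUBIC))
z(a,280,190,160,150,4,"pics/d1.png")
z(b,215,205,130,115,5,"pics/d3.png")
for P in [(.6257,-.0195,.098),(.4977,.0632,.085)]:
    print([ (proj("scene",P)-[280,190])*4+1.5,(proj("side",P)-[215,205])*5+2])
E
```

```text
[ 0.62550811 -0.0204299   0.24337945] 0.054937785283257864
[array([ 91.81949778, 337.52252657]), array([382.7327339 ,  85.18180712])]
[array([214.70821457, 199.8640966 ]), array([462.80235025, 290.4329558 ])]
```

View pics/d1.png

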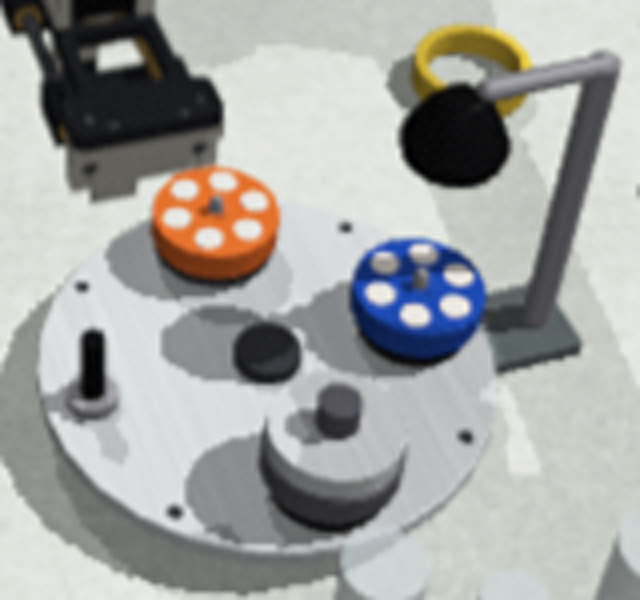

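View pics/d3.png

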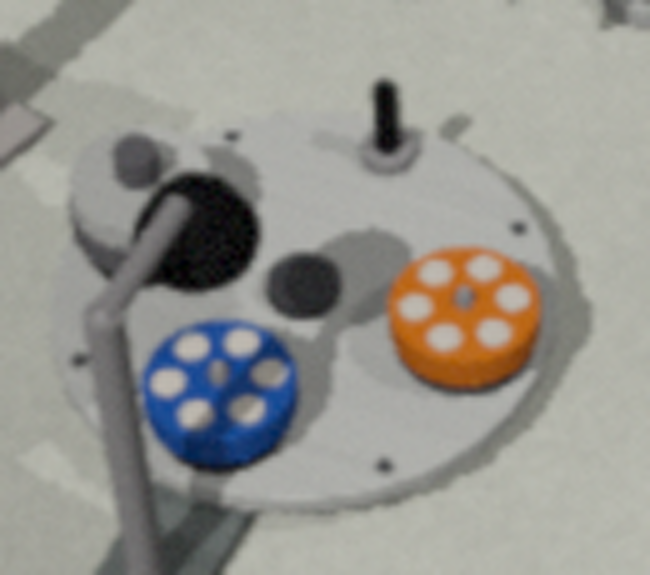

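Request:
apply_moves --increments '[{"grip":0.7,"linear":[-232,-330,-17],"turn":[0,0,-11]},{"grip":0.7,"linear":[-232,-330,-17],"turn":[0,0,-11]},{"grip":0.7,"linear":[-232,-330,-17],"turn":[0,0,-11]},{"grip":0.7,"linear":[-232,-330,-17],"turn":[0,0,-11]},{"grip":0.7,"linear":[-232,-330,-17],"turn":[0,0,-11]},{"grip":0.7,"linear":[-232,-330,-17],"turn":[0,0,-11]},{"grip":0.7,"linear":[-232,-330,-17],"turn":[0,0,-11]},{"grip":0.7,"linear":[-232,-330,-17],"turn":[0,0,-11]},{"grip":0.7,"linear":[-232,-330,-17],"turn":[0,0,-11]},{"grip":0.7,"linear":[-232,-330,-17],"turn":[0,0,-11]}]'

```text
time: 6.7
tool_pos: [0.3915, -0.3508, 0.2207]
tool_rot: [-3.141, 0.002, -0.898]
contact_force: [-0.1, 1.1, -0.6]
opening: 0.0645
```

```bash
cat > w.py <<'E'
from h import *
import sys
s=observe();im=read_camera("wrist");cv2.imwrite(f"pics/{sys.argv[1]}.png",im[:,:,::-1])
p=(s["tool_pos"],s["tool_rot"]);print(p,s["time"]);np.save("p.npy",np.r_[p])
hsv=cv2.cvtColor(im,cv2.COLOR_RGB2HSV)
m=cv2.inRange(hsv,(5,150,80),(20,255,255))
n,l,st,c=cv2.connectedComponentsWithStats(m)
for i in range(1,n):
    if st[i,4]>150: print(st[i],c[i],onz("wrist",*c[i],.036,p))
for P in [(.459,-.2975,.054)]:print(proj("wrist",P,p))
E
python3 w.py e
```

```text
(array([ 0.39152889, -0.35079775,  0.22066072]), array([-3.14128297e+00,  2.05938585e-03, -8.98415021e-01])) 6.7
[314 107  29  31 703] [327.9601707  122.33285917] [ 0.46022597 -0.29866337  0.036     ]
[ 421  181   65   57 1009] [454.32705649 209.67789891] [ 0.47360245 -0.44448904  0.036     ]
[196 194  30  33 643] [210.11819596 211.70762053] [ 0.32451435 -0.2606689   0.036     ]
[359 263  29  36 746] [372.31367292 281.26407507] [ 0.36696695 -0.43171969  0.036     ]
[392 373  21  15 236] [401.86440678 379.44491525] [ 0.2961135  -0.53687808  0.036     ]
[326.06620675 122.46966293]
```

View pics/e.png

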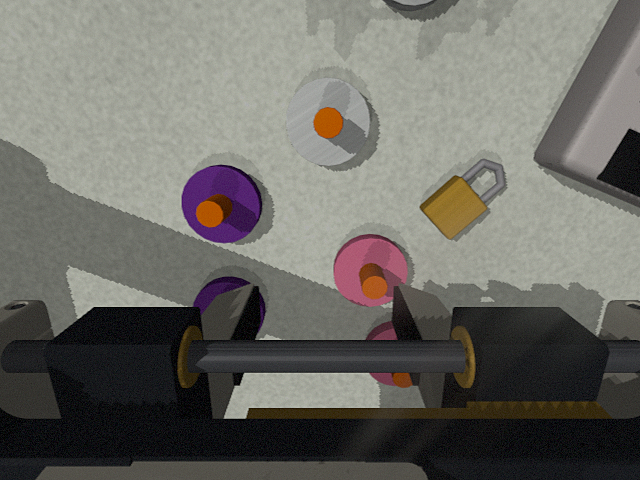

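Request:
apply_moves --increments '[{"grip":0.7,"linear":[35,28,-20],"turn":[0,0,0]},{"grip":0.7,"linear":[67,52,-60],"turn":[0,0,0]},{"grip":0.7,"linear":[67,52,-110],"turn":[0,0,0]},{"grip":0.7,"linear":[67,52,-140],"turn":[0,0,0]},{"grip":0.7,"linear":[67,52,-140],"turn":[0,0,0]}]'

```text
time: 7.25
tool_pos: [0.4581, -0.2938, 0.0771]
tool_rot: [3.14, 0.01, -0.892]
contact_force: [-0.6, -0.4, 0.2]
opening: 0.0642
```

Request:
apply_moves --increments '[{"grip":0.7,"linear":[0,0,0],"turn":[0,0,0]},{"grip":0.7,"linear":[0,0,0],"turn":[0,0,0]}]'

```text
time: 7.45
tool_pos: [0.4611, -0.2988, 0.084]
tool_rot: [-3.141, -0.004, -0.895]
contact_force: [-0.2, -0.1, -0.5]
opening: 0.0647
```

Request:
apply_moves --increments '[{"grip":0.7,"linear":[-1,0,-30],"turn":[0,0,0]},{"grip":0.7,"linear":[-1,0,-59],"turn":[0,0,0]},{"grip":0.7,"linear":[-1,0,-59],"turn":[0,0,0]},{"grip":0.7,"linear":[-1,0,-59],"turn":[0,0,0]},{"grip":0.7,"linear":[-1,0,-59],"turn":[0,0,0]}]'

```text
time: 7.95
tool_pos: [0.4598, -0.2994, 0.025]
tool_rot: [-3.141, -0.004, -0.896]
contact_force: [0.4, -0.2, -0.1]
opening: 0.0641
```

Request:
apply_moves --increments '[{"grip":0.15,"linear":[0,0,0],"turn":[0,0,0]},{"grip":0.15,"linear":[0,0,0],"turn":[0,0,0]},{"grip":0.15,"linear":[0,0,0],"turn":[0,0,0]},{"grip":0.15,"linear":[0,0,0],"turn":[0,0,0]},{"grip":0.15,"linear":[0,0,0],"turn":[0,0,0]},{"grip":0.15,"linear":[0,0,0],"turn":[0,0,0]},{"grip":0.15,"linear":[0,0,0],"turn":[0,0,0]}]' --grip_force 45

```text
time: 8.65
tool_pos: [0.4587, -0.2984, 0.0227]
tool_rot: [-3.142, -0.0, -0.896]
contact_force: [-0.0, -0.1, 0.3]
opening: 0.025
```

Request:
apply_moves --increments '[{"grip":0.15,"linear":[0,0,40],"turn":[0,0,0]},{"grip":0.15,"linear":[0,0,90],"turn":[0,0,0]},{"grip":0.15,"linear":[2,40,120],"turn":[0,0,0]},{"grip":0.15,"linear":[5,85,120],"turn":[0,0,0]},{"grip":0.15,"linear":[8,130,120],"turn":[0,0,0]},{"grip":0.15,"linear":[12,175,120],"turn":[0,0,0]},{"grip":0.15,"linear":[15,220,120],"turn":[0,0,0]},{"grip":0.15,"linear":[18,265,120],"turn":[0,0,0]},{"grip":0.15,"linear":[21,310,120],"turn":[0,0,0]},{"grip":0.15,"linear":[24,345,120],"turn":[0,0,0]}]'

```text
time: 9.65
tool_pos: [0.4819, 0.0491, 0.1425]
tool_rot: [3.141, 0.001, -0.895]
contact_force: [0.6, -0.5, -1.8]
opening: 0.0253
```

Request:
apply_moves --increments '[{"grip":0.15,"linear":[1,12,0],"turn":[0,0,0]},{"grip":0.15,"linear":[1,12,0],"turn":[0,0,0]},{"grip":0.15,"linear":[1,12,0],"turn":[0,0,0]},{"grip":0.15,"linear":[1,12,0],"turn":[0,0,0]}]'

```text
time: 10.05
tool_pos: [0.4836, 0.0574, 0.1426]
tool_rot: [3.141, -0.0, -0.898]
contact_force: [0.0, 0.2, -1.3]
opening: 0.0254
```

```bash
cat > v.py <<'E'
from h import *
import sys
t=sys.argv[1]
s=observe();print(s["tool_pos"].round(4),s["tool_rot"].round(4),s["contact_force"].round(2),s["opening"])
out=[]
for n,x,y,w,hh,k in(("scene",290,170,80,80,5),("side",285,190,80,80,5)):
    im=read_camera(n)[:,:,::-1]
    cv2.imwrite(f"pics/{t}_{n}.png",im)
    out.append(cv2.resize(im[y:y+hh,x:x+w],None,fx=k,fy=k,interpolation=cv2.INTER_CUBIC))
cv2.imwrite(f"pics/{t}.png",np.hstack(out))
E
python3 v.py f
```

```text
[0.4836 0.0574 0.1426] [ 3.141e+00 -1.000e-04 -8.976e-01] [ 0.02  0.2  -1.29] 0.025421182399312906
```

View pics/f.png

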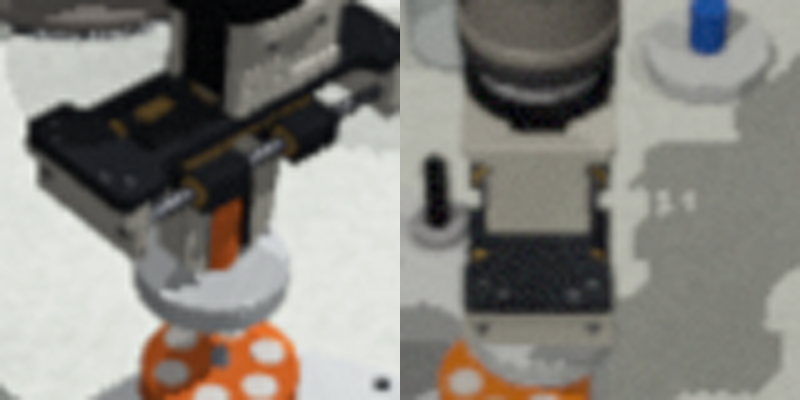

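```bash
python3 - <<'E'
from h import *
for z in(.120,.138):
    a=np.linspace(0,6.28,200);P=np.array([proj("scene",(.4836+.04*np.cos(t),.0574+.04*np.sin(t),z)) for t in a])
    print((P.min(0)-[290,170])*5+2,(P.max(0)-[290,170])*5+2)
    P=np.array([proj("side",(.4836+.04*np.cos(t),.0574+.04*np.sin(t),z)) for t in a])
    print("side",(P.min(0)-[285,190])*5+2,(P.max(0)-[285,190])*5+2)
print(tri(("scene",333.75-.4,239.8-.4),("side",215+464.5/5-.4,205+290/5-.4)))
print(onz("scene",290+219.5/5-.4,170+355/5-.4,.085))
E
```

```text
[131.02297518 230.57623753] [286.83899131 336.58328998]
side [ 64.84499173 274.25002494] [213.98328481 386.78447379]
[131.90871283 204.63443943] [289.4743038  310.52213591]
side [ 64.11162081 251.91254734] [214.65821803 364.67718533]
(array([0.49707334, 0.06301813, 0.08536196]), np.float64(0.0007715104463477612))
[0.50143624 0.06345118 0.085     ]
```

Request:
apply_moves --increments '[{"grip":0.15,"linear":[0,1,-15],"turn":[0,0,0]},{"grip":0.15,"linear":[0,1,-28],"turn":[0,0,0]},{"grip":0.15,"linear":[0,1,-30],"turn":[0,0,0]},{"grip":0.15,"linear":[0,1,-30],"turn":[0,0,0]},{"grip":0.15,"linear":[0,1,-30],"turn":[0,0,0]},{"grip":0.15,"linear":[0,1,-30],"turn":[0,0,0]}]'

```text
time: 10.75
tool_pos: [0.484, 0.0595, 0.1134]
tool_rot: [-3.141, -0.001, -0.896]
contact_force: [0.3, 0.3, -2.0]
opening: 0.0249
```

Request:
apply_moves --increments '[{"grip":0.15,"linear":[0,0,-1],"turn":[0,0,0]},{"grip":0.15,"linear":[0,0,-2],"turn":[0,0,0]},{"grip":0.15,"linear":[0,0,-3],"turn":[0,0,0]},{"grip":0.15,"linear":[0,0,-3],"turn":[0,0,0]},{"grip":0.15,"linear":[0,0,-3],"turn":[0,0,0]}]'

```text
time: 11.25
tool_pos: [0.4838, 0.0596, 0.1101]
tool_rot: [-3.141, -0.0, -0.896]
contact_force: [-1.1, -0.4, 3.9]
opening: 0.0254
```

Request:
apply_moves --increments '[{"grip":0.15,"linear":[0,0,0],"turn":[0,0,0]},{"grip":0.15,"linear":[0,0,0],"turn":[0,0,0]}]'

```text
time: 11.45
tool_pos: [0.4838, 0.0596, 0.11]
tool_rot: [-3.141, -0.0, -0.896]
contact_force: [-1.4, 0.6, 3.9]
opening: 0.0254
```

```bash
python3 v.py g
```

```text
[0.4838 0.0596 0.11  ] [-3.1413e+00 -4.0000e-04 -8.9610e-01] [-1.37  0.59  3.89] 0.025390108368993847
```

View pics/g.png

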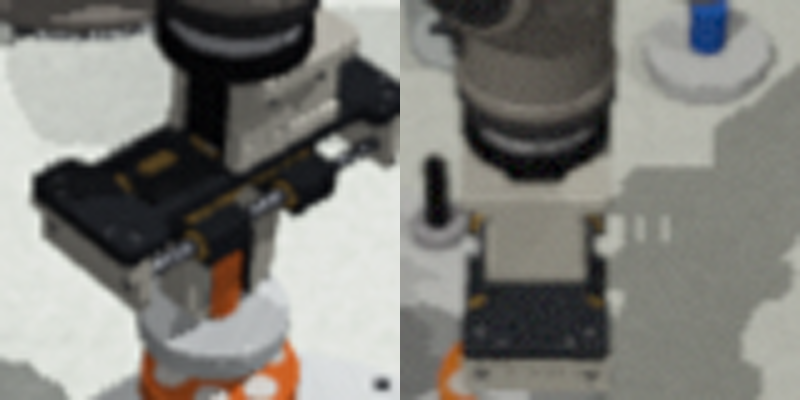

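Request:
apply_moves --increments '[{"grip":0.15,"linear":[2,0.5,0],"turn":[0,0,0]},{"grip":0.15,"linear":[4,1,0],"turn":[0,0,0]},{"grip":0.15,"linear":[6,1.5,0],"turn":[0,0,0]},{"grip":0.15,"linear":[8,2,0],"turn":[0,0,0]},{"grip":0.15,"linear":[8,2,0],"turn":[0,0,0]}]'

```text
time: 12.05
tool_pos: [0.4922, 0.0618, 0.1098]
tool_rot: [-3.141, -0.001, -0.896]
contact_force: [-1.9, -0.5, 4.1]
opening: 0.0256
```

Request:
apply_moves --increments '[{"grip":0.15,"linear":[1.5,0.4,0],"turn":[0,0,0]},{"grip":0.15,"linear":[3,0.8,0],"turn":[0,0,0]},{"grip":0.15,"linear":[3,0.8,0],"turn":[0,0,0]}]'

```text
time: 12.35
tool_pos: [0.495, 0.0625, 0.1093]
tool_rot: [-3.141, -0.0, -0.896]
contact_force: [0.5, -0.4, -2.4]
opening: 0.0249
```

Request:
apply_moves --increments '[{"grip":0.15,"linear":[1.2,0.3,-0.5],"turn":[0,0,0]},{"grip":0.15,"linear":[2.4,0.6,-1],"turn":[0,0,0]},{"grip":0.15,"linear":[2.4,0.6,-2],"turn":[0,0,0]},{"grip":0.15,"linear":[2.4,0.6,-3],"turn":[0,0,0]},{"grip":0.15,"linear":[2.4,0.6,-3],"turn":[0,0,0]}]'

```text
time: 12.85
tool_pos: [0.4969, 0.063, 0.1065]
tool_rot: [3.141, 0.0, -0.896]
contact_force: [-1.0, 0.8, -1.9]
opening: 0.0253
```

Request:
apply_moves --increments '[{"grip":0.15,"linear":[0,0,-1.5],"turn":[0,0,0]},{"grip":0.15,"linear":[0,0,-3],"turn":[0,0,0]},{"grip":0.15,"linear":[0,0,-4.5],"turn":[0,0,0]},{"grip":0.15,"linear":[0,0,-6],"turn":[0,0,0]},{"grip":0.15,"linear":[0,0,-6],"turn":[0,0,0]}]'

```text
time: 13.35
tool_pos: [0.4969, 0.0631, 0.1005]
tool_rot: [3.141, 0.0, -0.896]
contact_force: [0.4, -0.4, -1.8]
opening: 0.0254
```

Free descent with only the cover's weight on the wrist, so the pin is in the hole.

Request:
apply_moves --increments '[{"grip":0.15,"linear":[0,0,-1],"turn":[0,0,0]},{"grip":0.15,"linear":[0,0,-2],"turn":[0,0,0]},{"grip":0.15,"linear":[0,0,-3],"turn":[0,0,0]},{"grip":0.15,"linear":[0,0,-3],"turn":[0,0,0]}]' --grip_force 55

```text
time: 13.75
tool_pos: [0.4971, 0.063, 0.0981]
tool_rot: [-3.141, -0.0, -0.896]
contact_force: [-1.4, -0.3, 4.2]
opening: 0.0251
```

Request:
apply_moves --increments '[{"grip":0.15,"linear":[0,0,-1],"turn":[0,0,0]},{"grip":0.15,"linear":[0,0,-2],"turn":[0,0,0]},{"grip":0.15,"linear":[0,0,-3],"turn":[0,0,0]},{"grip":0.15,"linear":[0,0,-4],"turn":[0,0,0]},{"grip":0.15,"linear":[0,0,-4],"turn":[0,0,0]}]'

```text
time: 14.25
tool_pos: [0.4971, 0.0631, 0.0943]
tool_rot: [-3.141, -0.0, -0.896]
contact_force: [-2.6, 0.3, 7.7]
opening: 0.0249
```

Request:
apply_moves --increments '[{"grip":0.15,"linear":[0,0,-1],"turn":[0,0,0]},{"grip":0.15,"linear":[0,0,-2],"turn":[0,0,0]},{"grip":0.15,"linear":[0,0,-3],"turn":[0,0,0]},{"grip":0.15,"linear":[0,0,-3],"turn":[0,0,0]}]'

```text
time: 14.65
tool_pos: [0.4972, 0.0629, 0.0926]
tool_rot: [-3.141, -0.001, -0.896]
contact_force: [-6.9, -0.9, 19.2]
opening: 0.0254
```

Request:
apply_moves --increments '[{"grip":0.15,"linear":[-0.5,0,-0.7],"turn":[0,0,0]},{"grip":0.15,"linear":[-0.5,0,-0.7],"turn":[0,0,0]},{"grip":0.15,"linear":[-0.5,0,-0.7],"turn":[0,0,0]},{"grip":0.15,"linear":[-0.5,0,-0.7],"turn":[0,0,0]}]'

```text
time: 15.05
tool_pos: [0.4972, 0.0629, 0.0926]
tool_rot: [-3.14, -0.002, -0.896]
contact_force: [-7.1, -1.6, 24.5]
opening: 0.025
```

```bash
python3 v.py k
```

```text
[0.4972 0.0629 0.0926] [-3.1396e+00 -2.3000e-03 -8.9580e-01] [-7.12 -1.64 24.49] 0.025040472344540977
```

View pics/k.png

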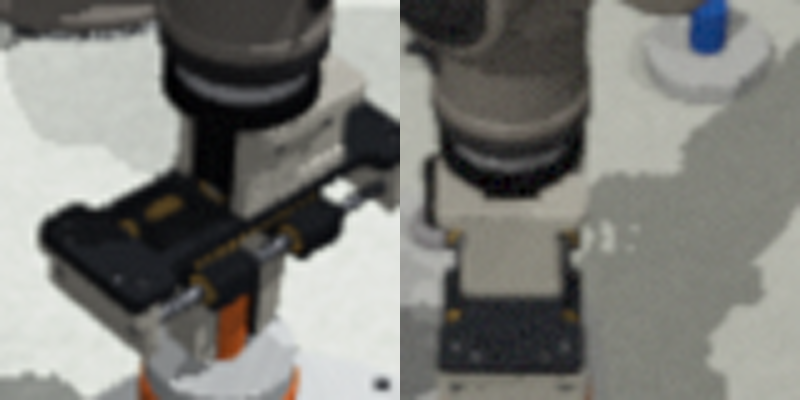

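View pics/k_scene.png

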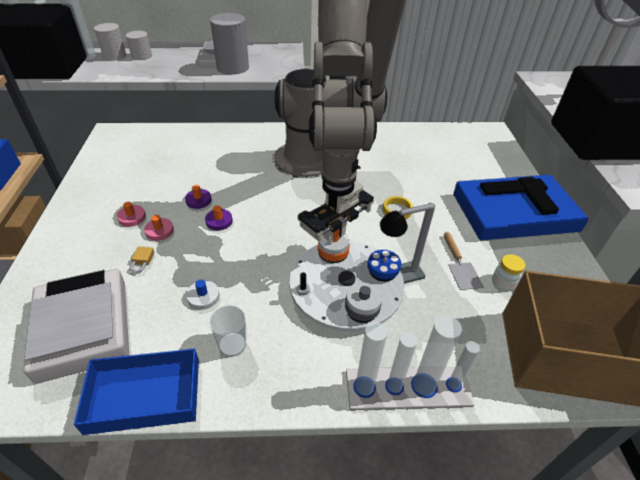

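```bash
python3 -c "
from cell import *
print(hand_in());s=observe();print(s['time'],s['tool_pos'],s['contact_force'])"
```

```text
the job is handed in; nothing more can be done
None
the job is handed in; nothing more can be done
```

The orange mould is out from under the lamp, and its cover is on over the pin. I handed in still holding it pressed down, at about 15 s of the 54 s allowed.

- **Turntable:** I gripped the black post, turned it 90° counter-clockwise and let go. In both fixed cameras the post and the mould's pin were then within about 1 mm of the places worked out for the next click.
- **Cover on the pin:** I touched it down about 14–15 mm off centre with roughly 6 N on the pin tip, then slid it inwards. The contact force vanished about 2.6 mm short of the estimated centre. The cover then went down freely to the deck, 12 mm below the tip contact.
- **Pressed to the stop:** At the end, about 5 N more push moved the tool no further down, so I take the sprung seat to be at its stop. The wrist force was then about 24 N upward.
- **What is less certain:**
    - Measured travel from deck contact was 5.5 mm, against the stated 6 mm. The seat was probably already slightly compressed at first contact.
    - A sideways force of about 7 N towards the robot remained along the turntable's radius, which should not turn it.
    - The touch-down at about 6 N may have moved the seat a little, since it starts to yield at 5 N.
- **Other things:** In the last scene picture, the blue-knobbed cover, the look-alike covers and the other objects were where they started, by eye.

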